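# Close the label rewinder's tray and press its keyed spindle home

## Robot

A 7-joint arm with a two-finger parallel gripper is mounted at the origin on the work surface. World frame = base frame: x ahead of the robot, y to its left, z up, the work surface at z = 0. Lengths are in m, angles in rad, forces in N, time in s.
With the tool pointing down it reaches from about 0.4 to 0.75 m from the base axis. Payload 19.5 kg.
Tool frame: the origin (TCP) lies midway between the tips of the shut fingers; the grasp point (between the pads) lies r.grip_point_offset behind it (r.grip_point_offset is the distance from the TCP to the grasp point, in m); z points along the fingers, y is the direction in which the jaws open and shut (so a half turn about z gives the same grasp; the last joint's range is limited). The gripper opens to 85 mm and grips with 20 to 120 N. Pads are 22 mm wide; open, the fingers measure 114 mm over their backs; the gripper's body (76 mm by 85 mm) begins 54 mm behind the grasp point. The pads swing forward as they close: fully open they stand 13 mm farther back than shut.
Start: joints at [1.092, 0.707, -0.028, 1.485, 0.022, 0.951, -0.075], TCP at [0.243, -0.521, 0.231] pointing down, gripper open.
Joint ranges: [-2.71, 2.71], [-0.32, 2.16], [-1.57, 1.52], [0, 2.45], [-1.46, 4.6], [0, 2.02], [-2.83, 2.83]. Speed limits (rad/s): [1.89, 1.89, 2.57, 2.57, 3.01, 3.01, 3.01].

## Interface

Orientations are given as a rotation vector (axis times angle).
In Python, from bench import r, vision gives the robot as it stands. The module is installed in compiled form; this text tells all that it offers.
- The arm moves only by the tool carry_out, never from a script. Its argument "plan" is a list that holds one entry, the list of rows, each a list of 7 numbers: the shift along the tool's x, y, z in mm, then the turn, a rotation vector about the tool's x, y, z in degrees, then the finger opening in mm, from 0 to 85.4. In form: [[[dx, dy, dz, ax, ay, az, grip], ...]]. A call has 1 to 20 rows; each row is the pose to reach, as a shift and turn from the pose measured when the call began, along the tool's axes at that moment; what a row does not reach only later rows make up. A row lasts 1/10 s, in which the tool goes at most 50 mm and 8.59 degrees, less where a joint would pass 70% of its speed; a pose out of reach is approached as far as the arm can. A call with a gripper value outside its range is refused whole. The fingers move at their own pace and stop on an object; the grip force is fixed at half the most. Time passes only in rows, so rows that repeat a pose let the fingers close. It gives the time, the measured TCP pose, the force and the opening at its end, in the units of the state.
- r.read_state(): the state, without advancing time (a new reading comes with each control period).
- vision.capture(name): name is "side" or "top"; returns a dict with "color" (384x512x3 uint8, red, green, blue), "fx", "fy", "cx", "cy" (pixels), "distortion" ([k1, k2, p1, p2, k3] as OpenCV has them; the pictures are not rectified), "origin" and "rotation" of the camera in the world. Camera axes: x right, y down, z forward; pixel columns grow to the right and rows downward; lengths in m; the calibration is good to about 2 mm. A picture is of the moment at which its call begins. There is no depth.
- r.close_job(): hands the job in, once; it reports no verdict.
The state is a dict: "time": time; "joints": joint angles; "joint_velocities": joint speeds; "effort": joint torques, N m; "eef_pos": TCP position; "tcp_rot": TCP orientation; "ft_force": force on the tool from outside, world axes, zero at the start; "torque": the same for the moment, N m; "gripper_width": opening from 0.0 (shut) to 1.0 (fully open).
Only numpy, scipy, OpenCV 4.12 (cv2) and the standard library are available. Lean on these libraries where they do the work, as an engineer would, in place of code of your own. Each camera call takes 0.05 s, during which the arm holds its last target. There are 200 camera calls.

## Task

The label roll is loaded: first push the rewinder's tray fully shut, then take the orange-handled spindle from its wooden stand and push it down into the hub in the middle of the roll, turning it until its key slips into the hub's slot. Keep pushing until the flange is fully down on the hub, and finish still gripping the handle and holding the spindle home, because a spring under it lifts it out again. Leave everything else on the bench where it is.

Things in the scene. Friction and masses are not known exactly. Their poses are not given: they have to be found in the camera images.
- tray (a joint): Loading tray of the rewinder, a slide. 0 = fully shut; the value in m is how far it stands out along the rewinder's -x (towards the robot), starts at 0.05 to 0.08. Friction about 3 N, stays where it is left, hard stop at 0.
- tray_front (a point): Centre of the front face of the tray's blue upright tab, 60 mm wide, 10 mm thick; the tab's top is 75 mm and this point 60 mm above the bench; below 55 mm the front panel is 146 mm wide. x is level, the way the tray shuts, away from the robot; z up. It lies 75 mm in front of the hub's axis.
- hub_mouth (a point): Centre of the top face of the round aluminium hub inside the label roll, 62 mm above the bench; moves with the tray. z up along the bore, x along the keyway, whose walls are red. Bore 22.4 mm across, open at the top; keyway 9 mm wide, cut right through the hub's wall (outer radius 22 mm) on the x side only.
- hub (a joint): Turn of the hub (and roll) on the tray, rad, 0 = keyway along the rewinder's x (away from the robot), positive anticlockwise from above, starts within 0.6 either way. Turns stiffly, friction 0.12 N m, so a light rub does not turn it.
- ejector (a joint): Spring plunger at the bottom of the bore, m pressed down. At 0 its top is 38 mm below hub_mouth and pushes up with about 4.5 N; with the spindle home it reads 0.012 and pushes with about 10 N, enough to lift the spindle if let go.
- rewinder: White open-topped housing 200 x 174 x 64 mm, fixed; origin on its underside, below the hub's axis when the tray is shut; x away from the robot; 30 mm high motor box behind. A dark bridge plate crosses it, 80 mm along x, top 70 mm above the bench; with the tray shut the hub stands in the middle of its 64 mm round hole.
- spindle: Keyed spindle, 100 mm tall, about 0.25 kg. Origin at its lower tip, z up, x towards the key. Steel shaft 20 mm across, tapered to 8 mm over the lowest 12 mm; brass key 6 mm wide, reaching 16 mm from the axis, 18 to 48 mm above the tip; dark flange 46 mm across, 50 to 56 mm up. Home: flange on the hub, tip 50 mm below hub_mouth. Key on the hub's top: tip 18 mm below.
- spindle_grip (a point): On the spindle's axis 84 mm above the tip, in its flat orange handle, which runs from 56 to 100 mm above the tip: 44 mm long along x, 16 mm thick along y, with a black end over the key. Axes as spindle.
- stand: Wooden block 80 x 80 x 58 mm fixed on the bench; origin centre of underside. The spindle hangs upright by its flange in the 36 mm through hole, tip 8 mm above the bench, turned up to 0.5 rad either way from the stand's x.
- spare_roll: Bystander: spare grey-and-white label roll lying flat, 96 mm across, 50 mm high, open core 72 mm; origin centre of underside.
- tape_roll: Bystander: amber packing-tape ring lying flat, 90 mm across, 48 mm high; origin centre of underside.
- marker: Bystander: black marker with a red cap, 125 x 16 x 16 mm, lying along its x axis; origin centre of underside.
- knife: Bystander: yellow utility knife, 130 x 24 x 14 mm plus a 28 mm blade to its +x; origin centre of underside.
- glue_jar: Bystander: glass jar with a white cap, 56 mm across, 65 mm high; origin centre of underside.
- card_tray: Bystander: clear open tray 130 x 100 x 35 mm; origin centre of underside.

How it is judged:
On the way, in this order (a step that is already met when the one before it is completed fails the run):
1. the tray is pushed fully shut (value of joint tray below 0.004 m), for 0.2 s.
2. the spindle is home in the hub, key in the slot, tray shut (z of spindle in the frame of hub_mouth below -0.0475 m and horizontal distance between spindle and hub_mouth below 0.004 m and angle between the x axis of spindle and the x axis of hub_mouth, either way round below 0.25 rad and angle between the z axis of spindle and the z axis of hub_mouth, either way round below 0.1 rad and value of joint tray below 0.004 m), for 0.2 s.
At the end, for the whole second after the job is handed in: Through the last second the robot's fingers still hold the spindle (contact over 2 N) and keep it home: upright within 0.1 rad, its axis within 4 mm of the hub's, its tip at least 47.5 mm below the hub's top (flange within 2.5 mm of the hub), key in the slot, and the tray shut within 4 mm (all of step 2 and contact force between the fingers and spindle above 2 N); the arm keeps its last pose, push and grip.
It fails at once if a bystander (spare roll, tape roll, marker, knife, glue jar or card tray) is moved more than 25 mm (distance of any of spare_roll, tape_roll, marker, knife, glue_jar, card_tray from where it was at the start of the episode above 0.025 m).
It also fails if it takes over 51 s, if anything falls off the work surface, if the arm or the gripper's body presses on something with over 40 N, if the wrist force passes 120 N, or if a joint passes its speed limit or range.

## Working session

There is one attempt and no reset: what is moved stays moved. The work goes in short steps, Python scripts to look and compute and a tool call to move; the robot and the scene stay as the last step left them, time stands still between calls to the robot, and variables do not carry over. Pictures are saved under pics/ and viewed, about 8 in all and at most 12, crops included, and the job is handed in when it is done.

Besides the shell and the picture viewer there is one more tool, called after "Request:" as name(argument=value, ...) on one line, values as JSON. carry_out: Moves the arm, as the interface text tells. Its arguments: {"type":"object","properties":{"plan":{"type":"array","items":{"type":"array","items":{"type":"array","items":{"type":"number"}}}}},"required":["plan"]}

```bash
mkdir -p pics; cat > h.py <<'E'
import numpy as np, cv2
from scipy.spatial.transform import Rotation as R
from bench import r, vision
def cap(n,save=None):
    c=vision.capture(n)
    c['K']=np.array([[c['fx'],0,c['cx']],[0,c['fy'],c['cy']],[0,0,1.]]); c['D']=np.array(c['distortion'],float)
    c['R']=np.array(c['rotation'],float)
    if c['R'].shape!=(3,3): c['R']=R.from_rotvec(c['R']).as_matrix()
    c['o']=np.array(c['origin'],float)
    if save: cv2.imwrite('pics/'+save+'.png',c['color'][:,:,::-1])
    return c
def ray(c,uv):
    p=cv2.undistortPoints(np.array(uv,float).reshape(-1,1,2),c['K'],c['D']).reshape(-1,2)
    return np.c_[p,np.ones(len(p))]@c['R'].T
def onz(c,uv,z):
    d=ray(c,uv); return c['o']+d*((z-c['o'][2])/d[:,2])[:,None]
def proj(c,P):
    q=(np.atleast_2d(P)-c['o'])@c['R']
    return cv2.projectPoints(q,np.zeros(3),np.zeros(3),c['K'],c['D'])[0].reshape(-1,2)
E
python3 - <<'E'
from h import *
a=cap('top','top0');b=cap('side','side0')
for c in(a,b):print(c['o'],c['R'].round(3).tolist(),c['fx'],c['cx'],c['cy'])
s=r.read_state();print({k:np.round(s[k],3).tolist() for k in s},r.grip_point_offset)
E
```

```text
[0.40825625 0.06697601 1.34108855] [[0.013, -0.99, 0.144], [-1.0, -0.012, 0.012], [-0.01, -0.144, -0.99]] 475.5054081574971 257.0131880925174 191.88588727011307
[ 0.57842888 -0.79276758  1.10816024] [[0.999, -0.04, 0.015], [-0.04, -0.762, 0.646], [-0.014, -0.646, -0.763]] 444.02348033555745 256.64721133326384 194.61120192901046
{'time': 0.1, 'joints': [1.092, 0.707, -0.028, 1.485, 0.022, 0.951, -0.075], 'joint_velocities': [0.001, -0.0, -0.0, -0.0, -0.001, 0.0, -0.001], 'effort': [0.001, -88.43, 1.236, -23.645, 0.017, 0.005, -0.0], 'eef_pos': [0.243, -0.521, 0.231], 'tcp_rot': [-3.066, -0.681, 0.0], 'ft_force': [0.207, -0.246, 0.591], 'torque': [-0.013, 0.002, -0.043], 'gripper_width': 0.996} 0.0187
```

View pics/top0.png

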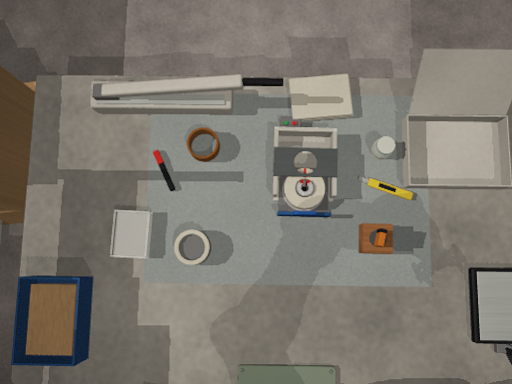

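View pics/side0.png

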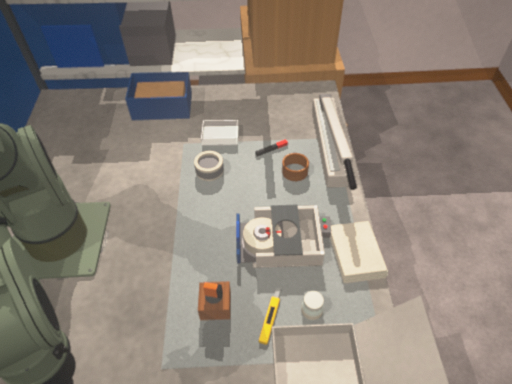

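Top view: rewinder around (305,165), blue tab (303,213), hub (305,188), stand and orange handle (377,238), knife (390,188), jar (385,148). I'll measure by colour and view one enlarged crop.

```bash
python3 - <<'E'
from h import *
a=cap('top');b=cap('side')
def masks(c):
    h=cv2.cvtColor(c['color'],cv2.COLOR_RGB2HSV).astype(int);H,S,V=h[...,0],h[...,1],h[...,2]
    return dict(blue=(H>100)&(H<125)&(S>150)&(V>60),orange=(H>=4)&(H<14)&(S>205)&(V>150),wood=(H>=4)&(H<16)&(S>110)&(V>60),red=((H<4)|(H>174))&(S>150)&(V>90))
for n,c,roi in(('top',a,(110,265,262,425)),('side',b,(195,325,190,340))):
    for k,m in masks(c).items():
        mm=np.zeros(m.shape,np.uint8);mm[roi[0]:roi[1],roi[2]:roi[3]]=m[roi[0]:roi[1],roi[2]:roi[3]]
        N,l,st,ce=cv2.connectedComponentsWithStats(mm)
        for i in range(1,N):
            if st[i,4]>=6:
                p=np.argwhere(l==i)[:,::-1].astype(np.float32);print(n,k,st[i].tolist(),ce[i].round(2),'rect',[np.round(x,1) for x in cv2.minAreaRect(p)])
A=cv2.resize(a['color'][115:265,265:415],None,fx=4,fy=4,interpolation=cv2.INTER_CUBIC)
cv2.imwrite('pics/crop0.png',A[:,:,::-1])
E
```

```text
top blue [278, 211, 53, 5, 167] [303.53 213.22] rect [array([304., 213.]), array([ 4., 52.]), np.float64(90.0)]
top orange [375, 232, 6, 13, 32] [377.09 238.53] rect [array([377.4, 238. ]), array([ 2.7, 12.9]), np.float64(14.0)]
top wood [359, 224, 34, 30, 885] [375.46 238.62] rect [array([375.5, 238.5]), array([29., 33.]), np.float64(90.0)]
top red [292, 121, 4, 4, 13] [293.62 122.62] rect [array([293.5, 122.5]), array([3., 3.]), np.float64(90.0)]
top red [304, 169, 2, 4, 8] [304.5 170.5] rect [array([304.5, 170.5]), array([3., 1.]), np.float64(90.0)]
top red [300, 180, 3, 3, 8] [301.12 180.88] rect [array([301., 181.]), array([2., 2.]), np.float64(90.0)]
top red [306, 180, 4, 4, 10] [307.2 181.3] rect [array([307. , 181.5]), array([2.1, 3.5]), np.float64(45.0)]
side wood [198, 282, 32, 37, 850] [214.37 299.41] rect [array([213.5, 300. ]), array([36., 31.]), np.float64(90.0)]
side wood [200, 314, 4, 5, 8] [201.5 316. ] rect [array([201.3, 315.8]), array([4.2, 2.1]), np.float64(45.0)]
side red [324, 225, 3, 3, 8] [324.88 226.12] rect [array([325., 226.]), array([2., 2.]), np.float64(90.0)]
```

View pics/crop0.png

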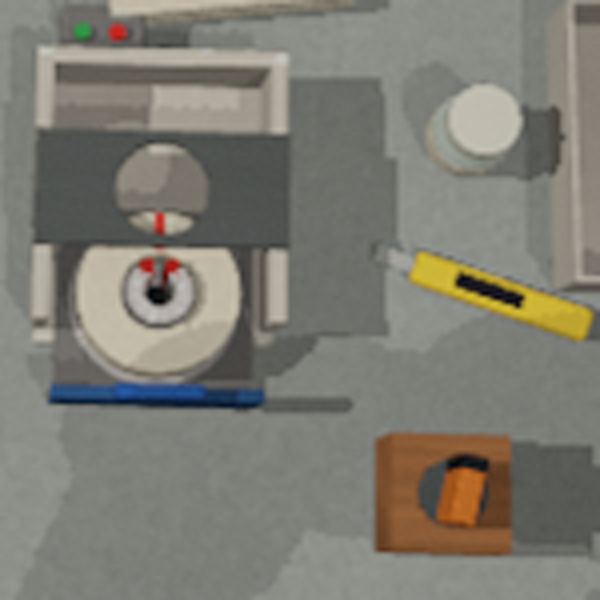

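The crop shows the hub centre at about (160,292), the bridge hole at (162,188), the keyway opening upward (red walls at 147 and 172, 266), the tab top at about (160,390), and the handle with its black end at (467,462) and orange centre at (461,497). The black end is the key side.

```bash
python3 - <<'E'
from h import *
a=cap('top');b=cap('side')
f=lambda *p:[((x+.5)/4-.5+265,(y+.5)/4-.5+115) for x,y in p]
def show(n,z,*p):print(n,onz(a,f(*p),z)[:,:2].round(4).tolist())
show('hub',.062,(160,292));show('hubR',.062,(123,292),(197,292))
show('hole',.070,(162,188),(115,188),(208,188))
show('key',.062,(147,266),(173,266))
show('tabtop',.075,(115,384),(205,384),(115,397),(205,397))
show('panel',.055,(50,402),(262,404))
show('housing',.064,(37,47),(290,54),(31,330),(288,330))
show('bridge',.070,(36,130),(291,129),(35,242),(290,245))
show('standtop',.058,(390,434),(511,436),(390,551),(511,551))
show('standhole',.058,(460,492))
show('handletop',.108,(450,456),(490,464),(438,522),(476,528),(467,460),(457,525))
show('knife',.014,(375,248),(418,255),(590,320)); show('jar',.065,(485,118))
h=cv2.cvtColor(b['color'],cv2.COLOR_RGB2HSV)
A=np.vstack([b['color'][275:325,190:265],b['color'][210:260,225:300]])
cv2.imwrite('pics/crop1.png',cv2.resize(A,None,fx=6,fy=6,interpolation=cv2.INTER_CUBIC)[:,:,::-1])
E
```

```text
hub [[0.607, -0.0465]]
hubR [[0.6067, -0.0213], [0.6073, -0.0716]]
hole [[0.6774, -0.0472], [0.6771, -0.0152], [0.6778, -0.0785]]
key [[0.6248, -0.0376], [0.625, -0.0553]]
tabtop [[0.5424, -0.0152], [0.5431, -0.0753], [0.5337, -0.0152], [0.5344, -0.0752]]
panel [[0.5317, 0.0275], [0.5321, -0.116]]
housing [[0.7773, 0.0386], [0.7741, -0.1362], [0.5796, 0.041], [0.5817, -0.1327]]
bridge [[0.7169, 0.0389], [0.7195, -0.1353], [0.6391, 0.039], [0.639, -0.1338]]
standtop [[0.5126, -0.2016], [0.5123, -0.2829], [0.4343, -0.2001], [0.4354, -0.2808]]
standhole [[0.4742, -0.2477]]
handletop [[0.4948, -0.2295], [0.4899, -0.2552], [0.4522, -0.2209], [0.4487, -0.2452], [0.4923, -0.2404], [0.4505, -0.233]]
knife [[0.6477, -0.2026], [0.643, -0.2328], [0.5981, -0.3525]]
jar [[0.73, -0.2692]]
```

View pics/crop1.png

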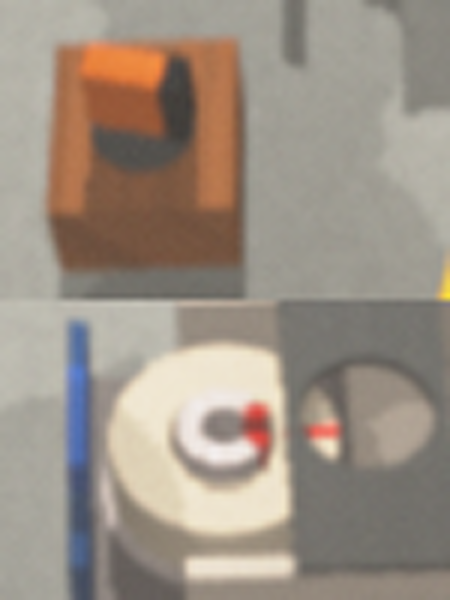

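```bash
cat >> h.py <<'E'
def to(*targets):
    "print rows (mm, deg, current tool axes) for world targets (x,y,z,yaw deg), tool down"
    s=r.read_state();p=np.array(s['eef_pos']);Q=R.from_rotvec(s['tcp_rot'])
    print('t',round(float(s['time']),2),'p',p.round(4),'yaw',np.degrees(np.arctan2(*Q.as_matrix()[[1,0],0])).round(2),'tilt',np.degrees(np.arccos(-Q.as_matrix()[2,2])).round(2),'F',np.round(s['ft_force'],1),'T',np.round(s['torque'],2),'w',round(float(s['gripper_width']),3))
    for x,y,z,w in targets:
        T=R.from_euler('z',w,degrees=True)*R.from_rotvec([np.pi,0,0])
        print(np.r_[Q.inv().apply(np.array([x,y,z])-p)*1000,np.degrees((Q.inv()*T).as_rotvec())].round(1).tolist())
E
python3 -c "
from h import *
to((.48,-.047,.2,0),(.5,-.047,.058,0))"
```

```text
t 0.3 p [ 0.2432 -0.5209  0.2311] yaw 25.03 tilt 0.02 F [-0.6 -0.2  0.4] T [-0.06 -0.01  0.04] w 1.001
[415.0, -329.3, 31.3, -0.0, 0.0, 25.0]
[433.2, -320.7, 173.3, -0.0, 0.0, 25.0]
```

Request:
carry_out(plan=[[[415,-329,31,0,0,25,0],[415,-329,31,0,0,25,0],[415,-329,31,0,0,25,0],[415,-329,31,0,0,25,0],[415,-329,31,0,0,25,0],[415,-329,31,0,0,25,0],[415,-329,31,0,0,25,0],[415,-329,31,0,0,25,0],[415,-329,31,0,0,25,0],[415,-329,31,0,0,25,0],[415,-329,31,0,0,25,0],[415,-329,31,0,0,25,0],[415,-329,31,0,0,25,0],[415,-329,31,0,0,25,0],[433,-321,100,0,0,25,0],[433,-321,135,0,0,25,0],[433,-321,160,0,0,25,0],[433,-321,173,0,0,25,0],[433,-321,173,0,0,25,0]]])

```text
time: 2.2
eef_pos: [0.4987, -0.048, 0.0569]
tcp_rot: [-3.141, 0.002, 0.004]
ft_force: [0.2, -0.5, 1.8]
gripper_width: 0.001
```

Request:
carry_out(plan=[[[12,-1,0,0,0,0,0],[24,-1,0,0,0,0,0],[36,-1,0,0,0,0,0],[48,-1,0,0,0,0,0],[60,-1,0,0,0,0,0],[70,-1,0,0,0,0,0],[78,-1,0,0,0,0,0],[82,-1,0,0,0,0,0],[85,-1,0,0,0,0,0],[87,-1,0,0,0,0,0],[88,-1,0,0,0,0,0],[88,-1,0,0,0,0,0]]])

```text
time: 3.4
eef_pos: [0.5868, -0.0471, 0.0568]
tcp_rot: [-3.141, 0.002, 0.004]
ft_force: [-1.3, -0.4, 1.1]
gripper_width: 0.001
```

```bash
python3 - <<'E'
from h import *
to()
a=cap('top')
A=cv2.resize(a['color'][115:265,265:415],None,fx=4,fy=4,interpolation=cv2.INTER_CUBIC)
cv2.imwrite('pics/crop2.png',A[:,:,::-1])
E
```

```text
t 3.4 p [ 0.5868 -0.0471  0.0568] yaw -0.08 tilt 0.15 F [-1.3 -0.4  1.1] T [-0.16  0.18 -0.01] w 0.001
```

View pics/crop2.png

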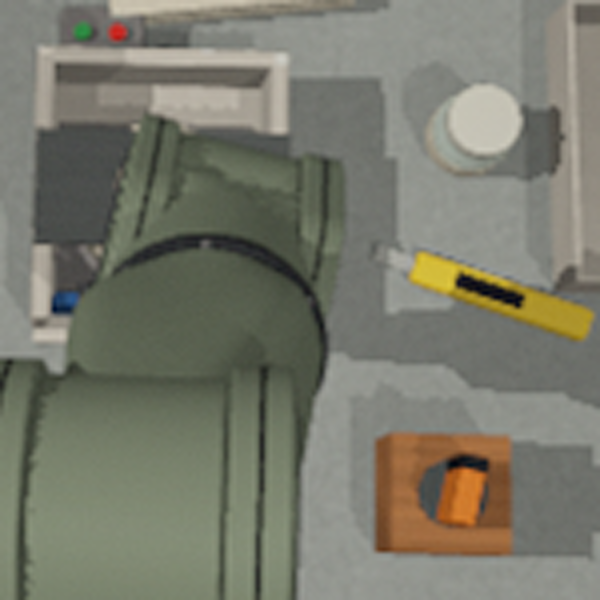

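The arm hides the hub; the blue panel's left end shows at (65,300), well back. The force is still only friction, so I'm pushing on gently.

Request:
carry_out(plan=[[[1,0,0,0,0,0,0],[2,0,0,0,0,0,0],[3,0,0,0,0,0,0],[4,0,0,0,0,0,0],[4,0,0,0,0,0,0]]])

```text
time: 3.95
eef_pos: [0.591, -0.0471, 0.0568]
tcp_rot: [-3.141, 0.002, 0.003]
ft_force: [-2.3, -1.7, 0.5]
gripper_width: 0.004
```

Request:
carry_out(plan=[[[1,0,0,0,0,0,0],[2,0,0,0,0,0,0],[3,0,0,0,0,0,0],[4,0,0,0,0,0,0],[4,0,0,0,0,0,0]]])

```text
time: 4.45
eef_pos: [0.5925, -0.0471, 0.0566]
tcp_rot: [-3.141, 0.003, 0.013]
ft_force: [-20.4, -0.0, 15.0]
gripper_width: -0.001
```

Request:
carry_out(plan=[[[-15,0,0,0,0,0,0],[-40,0,0,0,0,0,0],[-60,0,-45,0,0,0,0],[-80,0,-90,0,0,0,85],[-121,45,-123,0,0,7,85],[-121,95,-123,0,0,13.6,85],[-121,145,-123,0,0,13.6,85],[-121,195,-123,0,0,13.6,85],[-121,195,-123,0,0,13.6,85],[-121,195,-123,0,0,13.6,85]]])

```text
time: 5.45
eef_pos: [0.472, -0.2441, 0.1804]
tcp_rot: [3.118, -0.379, -0.011]
ft_force: [0.7, 1.0, -0.8]
gripper_width: 0.995
```

```bash
python3 - <<'E'
from h import *
to((.4712,-.2424,.11,-13.6),(.4712,-.2424,.073,-13.6))
a=cap('top');b=cap('side')
A=cv2.resize(a['color'][125:225,265:345],None,fx=5,fy=5,interpolation=cv2.INTER_CUBIC)
B=cv2.resize(b['color'][210:310,190:290],None,fx=4,fy=5,interpolation=cv2.INTER_CUBIC)
cv2.imwrite('pics/crop3.png',np.hstack([A,B])[:,:,::-1])
E
```

```text
t 5.45 p [ 0.472  -0.2441  0.1804] yaw -13.87 tilt 0.42 F [ 0.7  1.  -0.8] T [ 0.06 -0.01 -0.  ] w 0.995
[-0.7, -1.6, 70.4, 0.1, 0.4, -0.3]
[-0.4, -1.7, 107.4, 0.1, 0.4, -0.3]
```

View pics/crop3.png

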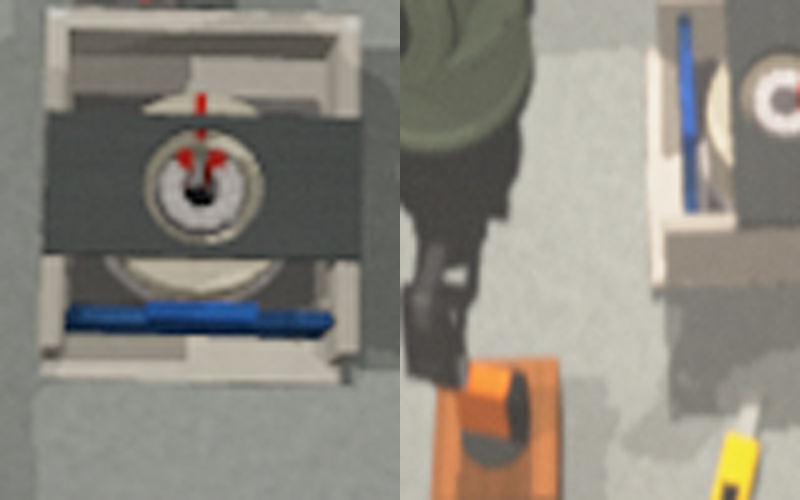

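The tray is shut: the hub is centred in the bridge hole at (201,189) and the red line points straight up (201,100). Next I grasp the spindle.

Request:
carry_out(plan=[[[-1,-2,40,0,0,0,85],[-1,-2,70,0,0.4,0,85],[-1,-2,88,0,0.4,0,85],[-1,-2,100,0,0.4,0,85],[-1,-2,107,0,0.4,0,85],[-1,-2,107,0,0.4,0,85],[-1,-2,107,0,0.4,0,40],[-1,-2,107,0,0.4,0,10],[-1,-2,107,0,0.4,0,5],[-1,-2,107,0,0.4,0,5],[-1,-2,107,0,0.4,0,5],[-1,-2,107,0,0.4,0,5],[-1,-2,107,0,0.4,0,5],[-1,-2,107,0,0.4,0,5]]])

```text
time: 6.95
eef_pos: [0.4713, -0.2387, 0.0737]
tcp_rot: [3.119, -0.373, -0.001]
ft_force: [-0.8, 0.8, 6.7]
gripper_width: 0.177
```

```bash
python3 - <<'E'
from h import *
to((.5,-.15,.2,-13.6))
c=cap('top')
A=cv2.imread('pics/crop3.png')[:,:400]
f=lambda *p:[((x+.5)/5-.5+265,(y+.5)/5-.5+125) for x,y in p]
print('hub',onz(c,f((201,189)),.062),'key walls',onz(c,f((186,162),(218,162)),.062),'hole',onz(c,f((205,186),(145,186),(264,186)),.07))
print('rollmark',onz(c,f((201,94),(201,135)),.055))
E
```

```text
t 6.95 p [ 0.4713 -0.2387  0.0737] yaw -13.66 tilt 0.04 F [-0.8  0.8  6.7] T [ 0.22  0.2  -0.02] w 0.177
[6.9, -92.9, -126.4, 0.0, 0.0, -0.1]
hub [[ 0.67693301 -0.0470023   0.062     ]] key walls [[ 0.69195642 -0.03879215  0.062     ]
 [ 0.69215193 -0.05634149  0.062     ]] hole [[ 0.67694352 -0.04846795  0.07      ]
 [ 0.67657664 -0.0158103   0.07      ]
 [ 0.6773046  -0.08056645  0.07      ]]
rollmark [[ 0.73210379 -0.04768592  0.055     ]
 [ 0.70884993 -0.04765976  0.055     ]]
```

Request:
carry_out(plan=[[[0,0,-15,0,0,0,0],[0,0,-40,0,0,0,0],[0,0,-75,0,0,0,0],[0,0,-110,0,0,0,0],[0,0,-120,0,0,0,0],[0,0,-120,0,0,0,0]]])

```text
time: 7.6
eef_pos: [0.4717, -0.2388, 0.1945]
tcp_rot: [3.119, -0.373, 0.002]
ft_force: [0.0, 0.2, -2.6]
gripper_width: 0.181
```

```bash
python3 - <<'E'
from h import *
to((.677,-.047,.193,0))
E
```

```text
t 7.6 p [ 0.4717 -0.2388  0.1945] yaw -13.64 tilt 0.08 F [ 0.   0.2 -2.6] T [-0.02  0.01  0.03] w 0.181
[154.2, -234.8, 1.5, 0.0, -0.1, -13.6]
```

Request:
carry_out(plan=[[[20,-30,0,0,0,-3,0],[42,-64,0,0,0,-6,0],[64,-98,0,0,0,-9,0],[86,-132,0,0,0,-11,0],[108,-166,0,0,0,-13.6,0],[130,-198,0,0,0,-13.6,0],[146,-222,0,0,0,-13.6,0],[154,-235,0,0,0,-13.6,0],[154,-235,0,0,0,-13.6,0],[154,-235,0,0,0,-13.6,0]]])

```text
time: 8.6
eef_pos: [0.6761, -0.0472, 0.1928]
tcp_rot: [3.141, -0.002, -0.002]
ft_force: [0.2, -0.6, -1.8]
gripper_width: 0.177
```

```bash
python3 - <<'E'
from h import *
to((.677,-.047,.16,0))
b=cap('side')
p=proj(b,[[.677,-.047,.1],[.677,-.047,.2]]);print(p)
u,v=p.mean(0).astype(int)
B=b['color'][v-40:v+50,u-45:u+45];print(u-45,v-40)
cv2.imwrite('pics/crop4.png',cv2.resize(B,None,fx=6.6,fy=6.6,interpolation=cv2.INTER_CUBIC)[:,:,::-1])
E
```

```text
t 8.6 p [ 0.6761 -0.0472  0.1928] yaw -0.06 tilt 0.09 F [ 0.2 -0.6 -1.8] T [-0.08  0.05  0.01] w 0.177
[0.9, -0.2, 32.8, 0.1, 0.1, -0.1]
[[286.15635438 222.65850971]
 [287.51990325 200.07582455]]
241 171
```

View pics/crop4.png

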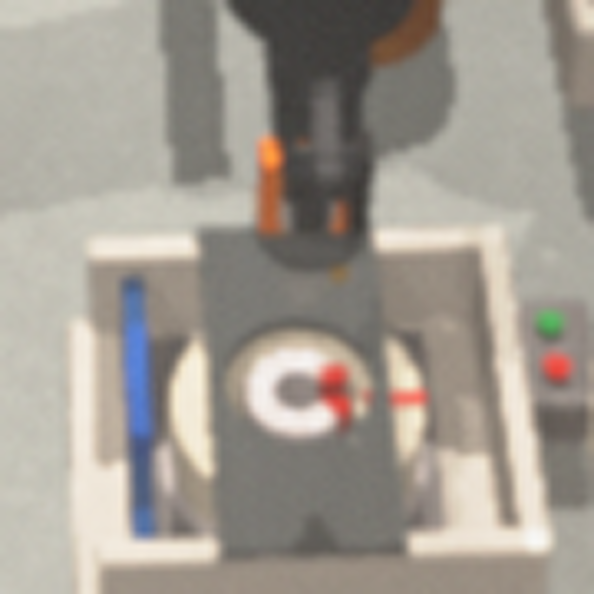

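The spindle hangs upright in the fingers: flange at about (312,250), orange end (268,190), hub at (295,390), with the keyway to the right. The flange seems 1–3 mm too far in +x. I'll lower the tip to just above the hub and check close up.

Request:
carry_out(plan=[[[0,0,15,0,0,0,0],[0,0,30,0,0,0,0],[0,0,42,0,0,0,0],[0,0,50,0,0,0,0],[0,0,50,0,0,0,0],[0,0,50,0,0,0,0]]])

```text
time: 9.25
eef_pos: [0.6762, -0.0479, 0.1439]
tcp_rot: [3.14, -0.003, -0.0]
ft_force: [0.3, -0.5, -2.4]
gripper_width: 0.179
```

```bash
python3 - <<'E'
from h import *
to((.677,-.047,.13,0))
b=cap('side')
print(proj(b,[[.677,-.047,.062],[.677,-.047,.08],[.677,-.047,.1],[.677,-.047,.128]]))
im=np.mean([cap('side')['color'].astype(float) for _ in range(4)],0)
B=im[185:249,252:324]
B=cv2.resize(255*np.clip(B/255,0,1)**.6,None,fx=8,fy=8,interpolation=cv2.INTER_CUBIC)
cv2.imwrite('pics/crop5.png',np.clip(B,0,255)[:,:,::-1])
E
```

```text
t 9.25 p [ 0.6762 -0.0479  0.1439] yaw -0.11 tilt 0.07 F [ 0.3 -0.5 -2.4] T [-0.03  0.02 -0.05] w 0.179
[0.8, -0.9, 13.9, 0.1, 0.0, -0.1]
[[285.6826045  230.53924346]
 [285.90420066 226.85079889]
 [286.15635438 222.65850971]
 [286.52032785 216.61606414]][ WARN:0@5.857] global loadsave.cpp:1063 imwrite_ Unsupported depth image for selected encoder is fallbacked to CV_8U.
```

View pics/crop5.png

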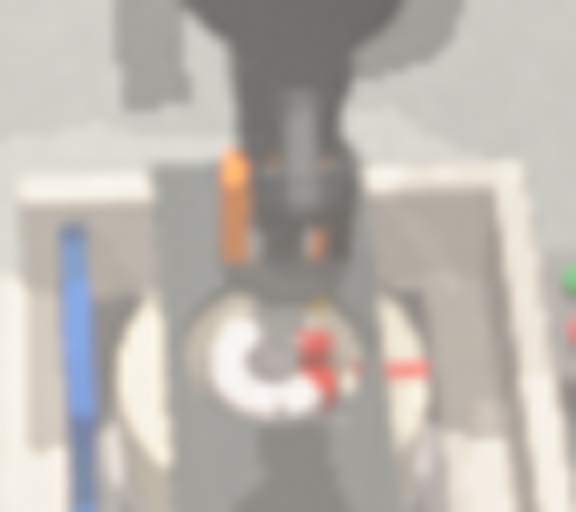

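```bash
python3 - <<'E'
from h import *
ims=[cap('side') for _ in range(6)];b=ims[0]
im=np.mean([c['color'].astype(float) for c in ims],0)
print('cols',list(range(274,300)))
for v in range(214,238): print(v,im[v,274:300].mean(1).round().astype(int).tolist())
print('R-B')
for v in range(218,234): print(v,(im[v,274:300,0]-im[v,274:300,2]).round().astype(int).tolist())
E
```

```text
cols [274, 275, 276, 277, 278, 279, 280, 281, 282, 283, 284, 285, 286, 287, 288, 289, 290, 291, 292, 293, 294, 295, 296, 297, 298, 299]
214 [121, 120, 121, 122, 120, 113, 110, 110, 113, 116, 97, 75, 68, 69, 68, 79, 104, 102, 82, 68, 61, 74, 102, 115, 122, 129]
215 [120, 119, 121, 122, 119, 113, 110, 110, 117, 121, 100, 76, 70, 68, 70, 84, 111, 108, 84, 66, 61, 73, 101, 112, 119, 129]
216 [120, 121, 121, 121, 118, 109, 109, 110, 116, 119, 100, 78, 72, 70, 71, 83, 106, 103, 82, 67, 63, 74, 100, 108, 116, 127]
217 [121, 120, 121, 121, 116, 107, 106, 106, 107, 108, 96, 81, 75, 75, 75, 80, 91, 91, 79, 72, 71, 82, 102, 107, 113, 126]
218 [121, 120, 121, 121, 118, 106, 98, 98, 97, 97, 93, 86, 84, 82, 81, 82, 85, 85, 81, 80, 82, 93, 106, 107, 113, 124]
219 [120, 120, 121, 121, 120, 111, 96, 91, 92, 93, 92, 92, 90, 89, 87, 86, 85, 85, 84, 83, 86, 101, 107, 109, 112, 122]
220 [120, 121, 121, 120, 119, 112, 96, 89, 89, 90, 92, 92, 92, 92, 91, 91, 89, 90, 87, 86, 94, 105, 109, 108, 109, 116]
221 [120, 121, 121, 117, 109, 105, 104, 106, 101, 93, 89, 90, 91, 91, 91, 91, 89, 89, 87, 88, 99, 107, 10
[... 3085 characters left out ...]
, 28, 75, 117, 134, 126, 85, 46, 32, 24, 12, 7, 20]
228 [10, 24, 31, 32, 29, 11, 5, 8, 12, 16, 15, 15, 14, 12, 26, 70, 111, 126, 113, 76, 42, 33, 29, 16, 7, 19]
229 [10, 25, 32, 30, 28, 13, 8, 7, 18, 16, 16, 16, 14, 15, 21, 51, 82, 90, 80, 53, 35, 35, 36, 22, 8, 18]
230 [10, 22, 30, 30, 27, 14, 10, 10, 20, 15, 16, 15, 16, 15, 21, 49, 80, 90, 83, 60, 38, 44, 56, 30, 8, 25]
231 [9, 18, 27, 28, 27, 14, 9, 9, 14, 17, 16, 15, 15, 16, 23, 54, 104, 133, 136, 110, 56, 47, 59, 33, 9, 24]
232 [7, 12, 21, 25, 24, 16, 12, 10, 14, 22, 17, 17, 18, 21, 24, 34, 74, 124, 153, 137, 65, 46, 43, 22, 7, 18]
233 [6, 9, 14, 20, 20, 25, 15, 13, 13, 12, 9, 13, 20, 17, 14, 13, 28, 75, 118, 116, 55, 37, 26, 12, 7, 10]
```

Shaft axis measures at about x=0.6777 and hub at about 0.6768, so I'm shifting −1 mm in x and descending into the bore, stopping just above key contact.

Request:
carry_out(plan=[[[-1,-0.5,4,0,0,0,0],[-1,-0.5,10,0,0,0,0],[-1,-0.5,16,0,0,0,0],[-1,-0.5,20,0,0,0,0],[-1,-0.5,24,0,0,0,0],[-1,-0.5,28,0,0,0,0],[-1,-0.5,31,0,0,0,0],[-1,-0.5,31,0,0,0,0]]])

```text
time: 10.6
eef_pos: [0.6749, -0.047, 0.112]
tcp_rot: [3.141, -0.002, -0.002]
ft_force: [0.5, 1.0, -2.4]
gripper_width: 0.18
```

```bash
python3 -c "
from h import *
to((.677,-.047,.0773,0))"
```

```text
t 10.6 p [ 0.6749 -0.047   0.112 ] yaw -0.09 tilt 0.08 F [ 0.5  1.  -2.4] T [0.25 0.05 0.02] w 0.18
[2.1, -0.0, 34.7, 0.1, 0.1, -0.1]
```

Request:
carry_out(plan=[[[0,0,2,0,0,0,0],[0,0,4,0,0,0,0],[0,0,6,0,0,0,0],[0,0,8,0,0,0,0],[0,0,8,0,0,0,0]]])

```text
time: 11.1
eef_pos: [0.6748, -0.047, 0.1037]
tcp_rot: [3.141, -0.003, -0.002]
ft_force: [0.2, 1.3, -2.0]
gripper_width: 0.179
```

The key passed the hub top with no resistance, so it is in the slot. Continuing to home against the spring.

Request:
carry_out(plan=[[[0,0,4,0,0,0,0],[0,0,8,0,0,0,0],[0,0,12,0,0,0,0],[0,0,15,0,0,0,0],[0,0,18,0,0,0,0],[0,0,20,0,0,0,0],[0,0,22,0,0,0,0],[0,0,24,0,0,0,0],[0,0,24,0,0,0,0]]])

```text
time: 12.0
eef_pos: [0.6749, -0.0469, 0.0798]
tcp_rot: [3.141, -0.002, -0.002]
ft_force: [-1.3, 2.6, 5.3]
gripper_width: 0.179
```

Request:
carry_out(plan=[[[0,0,1,0,0,0,0],[0,0,2,0,0,0,0],[0,0,3,0,0,0,0],[0,0,4,0,0,0,0],[0,0,4,0,0,0,0]]])

```text
time: 12.5
eef_pos: [0.6751, -0.0469, 0.0776]
tcp_rot: [3.141, -0.002, -0.0]
ft_force: [-11.3, 3.5, 27.8]
gripper_width: 0.181
```

The axial force rose sharply at TCP z=0.0776 (home predicted 0.0773). Checking visually.

```bash
python3 - <<'E'
from h import *
to()
b=cap('side');a=cap('top')
B=cv2.resize(b['color'][185:249,252:324],None,fx=8,fy=8,interpolation=cv2.INTER_CUBIC)
cv2.imwrite('pics/crop6.png',B[:,:,::-1]);to()
E
```

```text
t 12.5 p [ 0.6751 -0.0469  0.0776] yaw -0.09 tilt 0.04 F [-11.3   3.5  27.8] T [0.73 2.5  0.01] w 0.181
t 12.6 p [ 0.6751 -0.0469  0.0776] yaw -0.09 tilt 0.04 F [-10.8   3.   28. ] T [ 0.76  2.39 -0.03] w 0.18
```

View pics/crop6.png

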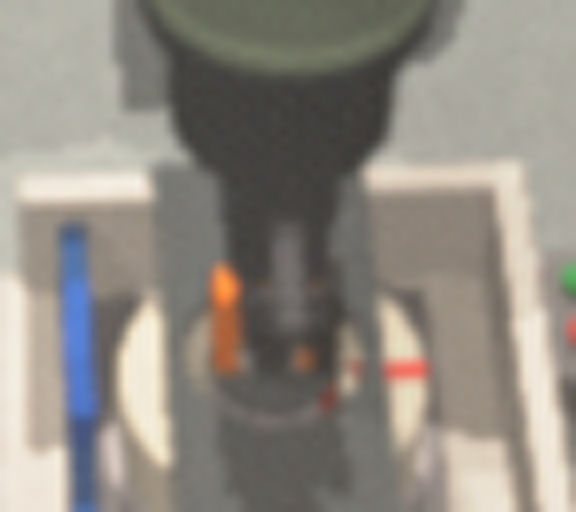

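Request:
carry_out(plan=[[[0,0,2,0,0,0,0],[0,0,2,0,0,0,0],[0,0,2,0,0,0,0],[0,0,2,0,0,0,0],[0,0,2,0,0,0,0],[0,0,2,0,0,0,0]]])

```text
time: 13.2
eef_pos: [0.6751, -0.047, 0.0775]
tcp_rot: [3.141, -0.002, 0.001]
ft_force: [-13.2, 4.4, 32.1]
gripper_width: 0.181
```

```bash
python3 -c "
from h import *
to();print(r.close_job())"
```

```text
t 13.2 p [ 0.6751 -0.047   0.0775] yaw -0.09 tilt 0.04 F [-13.2   4.4  32.1] T [0.81 3.   0.01] w 0.181
the job is handed in; nothing more can be done
None
```

I pushed the tray shut, took the spindle from its stand, and pressed it home in the hub. The job was handed in at 13.2 s with the gripper still holding the handle and pressing down. No verdict was reported, so I go by my own checks.

- **Tray:** I pushed until the stop resisted with about 20 N. The hub then sat in the middle of the bridge hole, and the blue tab had not moved in the last picture.
- **Key:** I measured the keyway within about 0.01 rad of straight ahead, so the spindle went in at zero turn. The key passed the hub's top with no resistance, so I never had to search for the slot.
- **Home:** The arm stopped at a tool height of 77.5 mm against the predicted 77.3 mm, with about 32 N of upward force. The last side view shows the flange down on the hub. The gripper reads 15 mm open on the 16 mm handle.
- **Disagreement:** A sideways force of about 13 N along −x remained at the end. That points to an offset of a millimetre or so between the grip and the bore. It presses the tray towards its stop, so I left it.
- **Bystanders:** I never touched any of them knowingly, but I did not re-measure their positions at the end.

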